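# Put the spilt sweets away in their crocks and close them

### The arm

A 6-joint arm with a two-finger parallel gripper is mounted at the origin on the work surface. World frame = base frame: x ahead of the robot, y to its left, z up, the work surface at z = 0. Lengths are in mm, angles in rad, forces in N, time in s.
With the tool pointing down it reaches from about 300 to 775 mm from the base axis. Payload 14.6 kg.
Tool frame: the origin (TCP) lies midway between the tips of the shut fingers; the grasp point (between the pads) lies 19 mm behind it (manip.grasp_offset is the distance from the TCP to the grasp point, in mm); z points along the fingers, y is the line along which they close (so a half turn about z gives the same grasp; the last joint's range is limited). The gripper opens to 94 mm and grips with 3 to 60 N. Pads are 16 mm wide; open, the fingers measure 119 mm over their backs; the gripper's body (75 mm by 177 mm) begins 78 mm behind the grasp point.
Start: joints at [1.036, 0.3, 1.521, -0, 1.321, -0.067], TCP at [248.004, 490.901, 205.446] pointing down, gripper open.
Joint ranges: [-3.03, 3.03], [-0.79, 2.21], [0.23, 2.52], [-1.04, 4.18], [0, 3.07], [-2.55, 2.55]. Speed limits (rad/s): [2.22, 2.22, 2.57, 3.14, 3.14, 3.14].

### API

Orientations are given as [roll, pitch, yaw] about the fixed x, y, z axes, in that order (R = Rz(yaw) Ry(pitch) Rx(roll)).
In Python, from cell import manip, viewer gives the robot as it stands. The module is installed in compiled form; this text tells all that it offers.
- The arm moves only by the tool move_arm, never from a script. Its argument "moves" is a list of rows, each a list of 4 numbers: the shift along the tool's x, y, z in m, then the turn about the tool's z in rad. A call has 1 to 12 rows; each row is the pose to reach, as a shift and turn from the pose commanded when the call began, along the tool's axes at that moment; what a row does not reach only later rows make up. A row lasts 1/10 s, in which the tool goes at most 50 mm and 8.59 degrees, less where a joint would pass 70% of its speed; a pose out of reach is approached as far as the arm can. A call with a gripper value outside its range is refused whole. "jaw" is the finger opening in m, from 0 to 0.094, set as the call begins (left out, the last holds). The fingers move at their own pace and stop on an object; "squeeze" is the grip in N (left out, the last holds). Time passes only in rows, so rows that repeat a pose let the fingers close. It gives the time, the measured TCP pose, the force, the opening and the grip force at its end, in the units of the state.
- manip.read_state(): the state, without advancing time (a new reading comes with each control period).
- viewer.camera(name): name is "scene" or "top" or "wrist"; returns a dict with "frame" (480x640x3 uint8, blue, green, red), "z_map" (480x640 float32, mm along the optical axis (not along the pixel's ray), 0 where there is no reading), "fx", "fy", "cx", "cy" (pixels), "D" ([k1, k2, p1, p2, k3] as OpenCV has them; the pictures are not rectified), "origin" and "orientation" of the camera in the world. Camera axes: x right, y down, z forward; pixel columns grow to the right and rows downward; lengths in mm; the calibration is good to about 2 mm. A picture is of the moment at which its call begins.
- manip.sign_off(): hands the job in; it is judged then, once.
The state is a dict: "clock": time; "joints": joint angles; "qd": joint speeds; "effort": joint torques, N m; "eef_pos": TCP position; "eef_rot": TCP orientation; "wrist_force": force on the tool from outside, world axes, zero at the start; "moment": the same for the moment, N m; "finger_gap": finger opening in mm; "finger_force": force on a finger pad.
Only numpy, scipy, OpenCV 4.12 (cv2) and the standard library are available. Lean on these libraries where they do the work, as an engineer would, in place of code of your own. Each camera call takes 0.05 s, during which the arm holds its last target. There are 200 camera calls.

### The job

Put the sweets away by colour: tip the cup over the red crock to pour all its red bonbons in, and put every chocolate bar lying on the counter into the crock of its own foil colour, red or green. Stand the empty cup upright back on its cork coaster, close each crock with the lid of its own colour, seated flat, and leave the tin, the preserve jar and the mortar alone. Something may be knocked aside while you work, so check at the end that everything is where it belongs.

Things in the scene. Friction and masses are not known exactly. Their poses are not given: they have to be found in the camera images.
- crock_red: red open round storage crock, fixed to the counter, outer diameter 128 mm, inner diameter about 118 mm (wall 4 mm), 95 mm tall, floor 6 mm thick. Origin: centre of its underside, z up.
- lid_red: loose lid of the red crock, about 120 g: red disc 142 mm across and 8 mm thick, with a cork plug below it (96 mm across, 6 mm tall) that drops into the mouth, and an upright round wooden knob on top (30 mm across, 30 mm tall). Origin: centre of the plug's underside, z up along the knob; disc from z = 6 to 14 mm, knob from 14 to 44 mm. Seated, its origin is 89 mm above the crock's origin.
- crock_green: green open round storage crock, fixed to the counter, outer diameter 128 mm, inner diameter about 118 mm (wall 4 mm), 95 mm tall, floor 6 mm thick. Origin: centre of its underside, z up.
- lid_green: loose lid of the green crock, about 120 g: green disc 142 mm across and 8 mm thick, with a cork plug below it (96 mm across, 6 mm tall) that drops into the mouth, and an upright round wooden knob on top (30 mm across, 30 mm tall). Origin: centre of the plug's underside, z up along the knob; disc from z = 6 to 14 mm, knob from 14 to 44 mm. Seated, its origin is 89 mm above the crock's origin.
- cup: plain aluminium tumbler, about 120 g, that holds the red bonbons at the start, 88 mm tall, outer diameter 61 mm at the foot, 64 mm half way up, 68 mm at the rim, wall 3 mm, floor 4 mm. Origin: centre of its underside, z towards the mouth. It is round, so its yaw does not matter.
- coaster: round cork coaster, 100 mm across, 4 mm thick, fixed to the counter; the cup stands in its middle at the start. Origin: centre of its underside.
- bonbon0: red foil bonbon, a barrel 24 mm across and 24 mm tall, 14 g; in the cup at the start if present (4 to 6 are). Origin: its centre, z along the barrel.
- bonbon1: red foil bonbon, a barrel 24 mm across and 24 mm tall, 14 g; in the cup at the start if present (4 to 6 are). Origin: its centre, z along the barrel.
- bonbon2: red foil bonbon, a barrel 24 mm across and 24 mm tall, 14 g; in the cup at the start if present (4 to 6 are). Origin: its centre, z along the barrel.
- bonbon3: red foil bonbon, a barrel 24 mm across and 24 mm tall, 14 g; in the cup at the start if present (4 to 6 are). Origin: its centre, z along the barrel.
- bonbon4: red foil bonbon, a barrel 24 mm across and 24 mm tall, 14 g; in the cup at the start if present (4 to 6 are). Origin: its centre, z along the barrel.
- bonbon5: red foil bonbon, a barrel 24 mm across and 24 mm tall, 14 g; in the cup at the start if present (4 to 6 are). Origin: its centre, z along the barrel.
- bar_red0: loose chocolate bar in red foil with two gold bands, 60 x 26 x 22 mm, 35 g, lying on the counter if present (3 or 4 of the five bars are). Origin: its centre; x along its length, z along its 22 mm height.
- bar_red1: loose chocolate bar in red foil with two gold bands, 60 x 26 x 22 mm, 35 g, lying on the counter if present (3 or 4 of the five bars are). Origin: its centre; x along its length, z along its 22 mm height.
- bar_red2: loose chocolate bar in red foil with two gold bands, 60 x 26 x 22 mm, 35 g, lying on the counter if present (3 or 4 of the five bars are). Origin: its centre; x along its length, z along its 22 mm height.
- bar_green0: loose chocolate bar in green foil with two gold bands, 60 x 26 x 22 mm, 35 g, lying on the counter if present (3 or 4 of the five bars are). Origin: its centre; x along its length, z along its 22 mm height.
- bar_green1: loose chocolate bar in green foil with two gold bands, 60 x 26 x 22 mm, 35 g, lying on the counter if present (3 or 4 of the five bars are). Origin: its centre; x along its length, z along its 22 mm height.
- tin: bystander: food tin with a blue label, 74 mm across, 110 mm tall, standing loose on the counter beyond the crocks. Origin: centre of its underside.
- preserve: bystander: amber preserve jar with a steel lid, 86 mm across, 94 mm tall, standing loose on the counter beyond the crocks. Origin: centre of its underside.
- mortar: bystander: dark stone mortar with a pestle, 110 mm across, 70 mm tall (pestle to 110 mm), fixed at the left of the counter. Origin: centre of its underside.
- cup_rim (a point): centre of the cup's mouth, 88 mm above its underside along its axis.
There are look-alikes about, which are no part of the job. What is shaped like the bar_green1 but pink or purple is not meant.

How it is judged:
By the outcome, as a careful person would: the job done as asked, in the order asked, and still so for the second after the job is handed in, with the robot touching nothing.
Of bar_red0, bar_red1, bar_red2, bar_green0, bar_green1 only 3 to 4 are there at a start; the rules pass over those that are not, and their reading is None.
Of bonbon3, bonbon4, bonbon5 only 1 to 3 are there at a start; the rules pass over those that are not, and their reading is None.
At some moment in a run one of lid_red, lid_green, bar_red0, bar_red1, bar_red2, bar_green0, bar_green1 may be knocked a few centimetres aside while the robot is not near it.
It also fails if it takes over 208 s, if anything falls off the work surface, if the arm or the gripper's body presses on something with over 40 N, if the wrist force passes 120 N, or if a joint passes its speed limit or range.

## Working session

There is one attempt and no reset: what is moved stays moved. The work goes in short steps, Python scripts to look and compute and a tool call to move; the robot and the scene stay as the last step left them, time stands still between calls to the robot, and variables do not carry over. Pictures are saved under pics/ and viewed, at most 14 in all, crops included, and the job is handed in when it is done.

Besides the shell and the picture viewer there is one more tool, called after ">>>" as name([rows], argument=value, ...), one row to a line, values as JSON. move_arm: Moves the arm, as the interface text tells. Its arguments: {"type":"object","properties":{"moves":{"type":"array"},"jaw":{"type":"number"},"squeeze":{"type":"number"}},"required":["moves"]}

```bash
mkdir -p pics; ls
cat > h.py <<'E'
import numpy as np, cv2
from scipy.spatial.transform import Rotation as R
from cell import manip, viewer
def cam(n):
    c=viewer.camera(n); c['K']=np.array([[c['fx'],0,c['cx']],[0,c['fy'],c['cy']],[0,0,1.]])
    return c
def rot(c):
    o=np.array(c['orientation'],float)
    return o if o.shape==(3,3) else R.from_euler('xyz',o).as_matrix()
def rays(c,px):
    u=cv2.undistortPoints(np.array(px,float).reshape(-1,1,2),c['K'],np.array(c['D'],float)).reshape(-1,2)
    return np.c_[u,np.ones(len(u))]@rot(c).T
def onplane(c,px,z):
    d=rays(c,px);o=np.array(c['origin']);return o+d*((z-o[2])/d[:,2])[:,None]
def bydepth(c,px):
    px=np.array(px,int).reshape(-1,2); return np.array(c['origin'])+rays(c,px)*c['z_map'][px[:,1],px[:,0]][:,None]
E
python3 - <<'E'
from h import *
for n in ['scene','top','wrist']:
    c=cam(n); print(n,c['origin'],c['orientation'],c['fx'],c['cx'],c['cy'],c['D']); cv2.imwrite(f'pics/{n}0.png',c['frame'])
print(manip.read_state())
E
```

```text
pics
scene [1526.41924404 -338.70961102  997.67515203] [-2.32561942e+00  7.05107428e-04  1.14799961e+00] 538.8191067822711 318.3245049862478 237.4286299879191 [0.02983087 0.         0.         0.         0.        ]
top [ 531.86874688   81.58545264 1072.04470005] [-3.06725600e+00  1.08557748e-03 -1.54626320e+00] 486.3307184531911 320.2699753246406 244.546490144822 [-0.06634912  0.          0.          0.          0.        ]
wrist [183.95698593 522.21566261 385.15435008] [2.89109762e+00 1.64873785e-03 1.10290118e+00] 342.57917562964127 318.43723783329074 238.12931859066362 [0.02282527 0.         0.         0.         0.        ]
{'clock': 0.15, 'joints': array([ 1.03637178e+00,  3.00355773e-01,  1.52143732e+00,  1.79012460e-05,
        1.32069917e+00, -6.65920025e-02]), 'qd': array([-0.00049549, -0.00201026, -0.00143203,  0.00066381,  0.00088226,
        0.00136946]), 'effort': array([ 1.97501417e-04, -5.31958401e+01, -3.52824032e+01,  7.07638613e-02,
        2.36194523e-02, -1.42146068e-04]), 'eef_pos': array([247.91627285, 490.73130962, 205.01040699]), 'eef_rot': array([-3.14069619e+00, -7.71645021e-05,  2.67375563e+00]), 'wrist_force': array([-0.25649448, -0.35437189,  0.36195966]), 'moment': array([ 0.02561021, -0.03472275,  0.04999063]), 'finger_force': 0.0, 'finger_gap': 94.2322055763916}
```

View pics/top0.png

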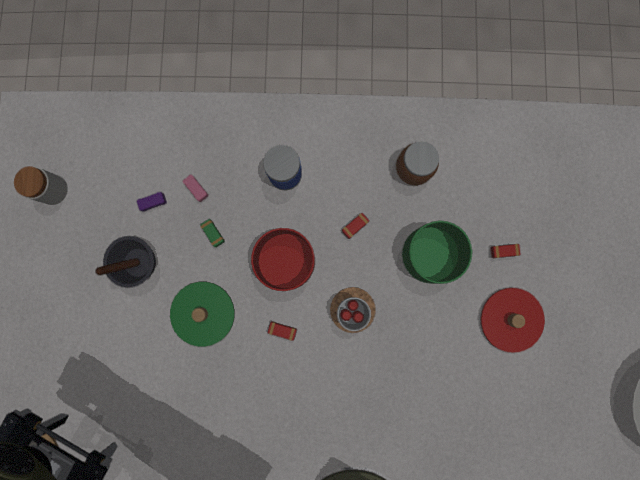

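View pics/scene0.png

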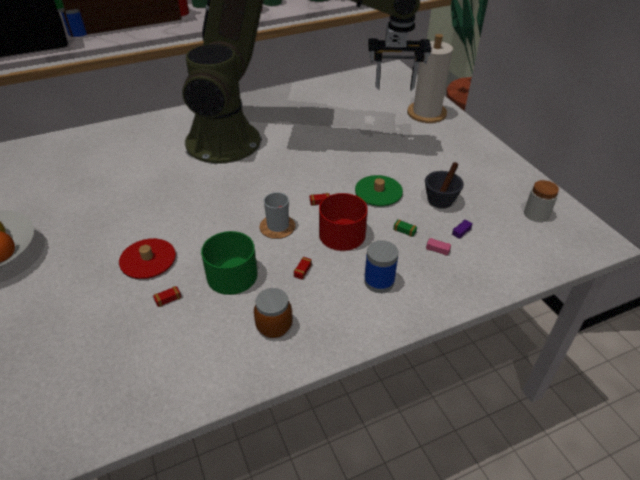

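The top view shows:
- Green lid at (202,314) and red lid at (513,320).
- Red crock at (283,260) and green crock at (437,252).
- Cup with bonbons at (354,313).
- Red bars at (355,226), (505,251) and (282,330), and a green bar at (212,233).
- The pink and purple look-alikes are at (195,188) and (151,201).

The scene view agrees with this.

```bash
cat >> h.py <<'E'
V,U=np.mgrid[0:480,0:640]; ALL=np.c_[U.ravel(),V.ravel()]
def cloud(c): 
    P=bydepth(c,ALL).reshape(480,640,3); P[c['z_map']<=0]=np.nan; return P
def masks(c):
    h,s,v=cv2.split(cv2.cvtColor(c['frame'],cv2.COLOR_BGR2HSV)); ok=(s>110)&(v>40)
    return dict(red=ok&((h<6)|(h>174)),green=ok&(h>45)&(h<85))
def comps(c,minA=60):
    P=cloud(c)
    for col,m in masks(c).items():
        m=cv2.morphologyEx(m.astype(np.uint8),cv2.MORPH_CLOSE,np.ones((5,5)))
        n,l,st,ce=cv2.connectedComponentsWithStats(m)
        for i in range(1,n):
            if st[i,4]<minA: continue
            q=P[(l==i)]; q=q[~np.isnan(q[:,0])]
            q=q[(q[:,0]>150)&(q[:,0]<900)&(abs(q[:,1])<800)&(q[:,2]<200)]
            if len(q)<30: continue
            zt=np.percentile(q[:,2],97)
            t=q[q[:,2]>zt-(6 if zt<60 else 8)]
            (cx,cy),(w,hh),a=cv2.minAreaRect(t[:,:2].astype(np.float32))
            if w<hh: a+=90
            yield col,ce[i].round(),st[i,4],round(zt,1),np.round((cx,cy)),np.round((w,hh)),round(np.radians(a),2),t
E
cat > meas.py <<'E'
from h import *
for n in ['top','scene']:
    c=cam(n); print(n)
    for r in comps(c): print(*r[:-1])
    P=cloud(c); ok=~np.isnan(P[...,0])
    # things between 60 and 95 not coloured: the cup ; knobs
    if n=='top':
        for nm,(u,v) in dict(cup=(354,313),kg=(198,315),kr=(517,321)).items():
            b=P[v-30:v+30,u-30:u+30].reshape(-1,3); b=b[~np.isnan(b[:,0])]
            zt=np.percentile(b[:,2],99); t=b[b[:,2]>zt-6]
            (x,y),rr=cv2.minEnclosingCircle(t[:,:2].astype(np.float32)); print(nm,zt.round(1),round(x,1),round(y,1),round(rr,1),len(t))
print(manip.read_state()['clock'])
E
python3 meas.py
```

```text
top
red [355. 225.] 292 27.5 [654.  10.] [24. 58.] 2.3
red [282. 259.] 3124 96.9 [574. 161.] [125. 125.] 1.6
red [505. 250.] 316 27.1 [ 607. -320.] [25. 60.] 1.68
red [512. 320.] 2995 19.1 [ 456. -338.] [138. 138.] 2.19
red [352. 312.] 303 59.2 [461.  16.] [45. 20.] 1.39
red [282. 331.] 309 25.8 [423. 163.] [58. 25.] 1.31
green [213. 234.] 245 26.7 [630. 322.] [57. 23.] 0.59
green [436. 252.] 2602 97.1 [ 596. -158.] [122. 124.] 1.59
green [202. 314.] 2965 18.3 [454. 338.] [137. 137.] 2.93
cup 94.3 467.4 13.9 33.8 164
kg 45.9 454.0 338.9 14.5 141
kr 46.5 456.4 -337.1 15.4 157
scene
red [341. 220.] 2508 92.9 [573. 158.] [123. 131.] 2.66
red [147. 259.] 1608 16.9 [ 457. -340.] [141. 138.] 0.24
red [302. 268.] 223 23.3 [656.   8.] [26. 59.] 2.31
red [167. 296.] 302 23.9 [ 609. -324.] [27. 58.] 1.74
green [379. 191.] 963 16.1 [456. 336.] [133. 139.] 2.61
green [406. 228.] 171 23.5 [637. 322.] [47. 27.] 0.5
green [229. 262.] 2762 93.1 [ 597. -160.] [122. 127.] 2.8
0.25
```

```bash
cat > g.py <<'E'
import sys; from h import *
# python3 g.py x y z yaw : shift in m along tool axes, turn
def shift(p,yaw=None):
    s=manip.read_state(); M=R.from_euler('xyz',s['eef_rot']).as_matrix()
    d=M.T@(np.array(p,float)-s['eef_pos'])/1000; t=0
    if yaw is not None: t=(s['eef_rot'][2]-yaw+np.pi)%(2*np.pi)-np.pi
    return np.r_[d,t].round(4)
if __name__=='__main__':
    for a in sys.argv[1:]:
        v=[float(q) for q in a.split(',')]; print(a,list(shift(v[:3],v[3] if len(v)>3 else None)))
    s=manip.read_state(); print(s['clock'],s['eef_pos'].round(1),s['eef_rot'].round(3),s['joints'].round(2),s['finger_gap'].round(1))
E
python3 g.py 467,14,200,.941 467,14,50,.941
```

```text
467,14,200,.941 [np.float64(-0.4105), np.float64(-0.3268), np.float64(0.0054), np.float64(1.7328)]
467,14,50,.941 [np.float64(-0.4105), np.float64(-0.3267), np.float64(0.1554), np.float64(1.7328)]Traceback (most recent call last):
  File "g.py", line 11, in <module>
    s=manip.read_state(); print(s['clock'],s['eef_pos'].round(1),s['eef_rot'].round(3),s['joints'].round(2),s['finger_gap'].round(1))
                                                                                                            ^^^^^^^^^^^^^^^^^^^^^
AttributeError: 'float' object has no attribute 'round'
```

>>> move_arm([
  [-0.4105, -0.3268, 0.005, 1.7328],
  [-0.4105, -0.3268, 0.005, 1.7328],
  [-0.4105, -0.3268, 0.005, 1.7328],
  [-0.4105, -0.3268, 0.005, 1.7328],
  [-0.4105, -0.3268, 0.005, 1.7328],
  [-0.4105, -0.3268, 0.005, 1.7328],
  [-0.4105, -0.3268, 0.005, 1.7328],
  [-0.4105, -0.3268, 0.005, 1.7328],
  [-0.4105, -0.3268, 0.005, 1.7328],
  [-0.4105, -0.3268, 0.005, 1.7328],
  [-0.4105, -0.3268, 0.005, 1.7328],
  [-0.4105, -0.3268, 0.005, 1.7328],
], jaw=0.094)

```text
clock: 1.45
eef_pos: [467.8, 11.4, 200.1]
eef_rot: [-3.141, 0.0, 0.932]
wrist_force: [0.4, -0.2, -0.0]
finger_gap: 93.9
finger_force: 0.0
```

```bash
sed -i "s/s\['finger_gap'\].round(1)/s['finger_gap']/; s/list(shift(\(.*\)))$/shift(\1)/" g.py; sed -i 's/print(a,list(shift(v\[:3\],v\[3\] if len(v)>3 else None)))/print(a,shift(v[:3],v[3] if len(v)>3 else None).tolist())/' g.py
python3 g.py 467,14,120,.941 467,14,50,.941
python3 - <<'E'
from h import *
c=cam('wrist');cv2.imwrite('pics/w1.png',c['frame'])
P=cloud(c); ok=(P[...,2]>75)&(P[...,2]<110)&(abs(P[...,0]-467)<60)&(abs(P[...,1]-14)<60)
t=P[ok]; zt=np.percentile(t[:,2],97); t=t[t[:,2]>zt-7]; print(zt,cv2.minEnclosingCircle(t[:,:2].astype(np.float32)),len(t))
E
```

```text
467,14,120,.941 [ 0.0017 -0.0022  0.0801 -0.0094]
467,14,50,.941 [ 0.0017 -0.0022  0.1501 -0.0094]
1.45 [467.8  11.4 200.1] [-3.141  0.     0.932] [-0.05  0.12  1.75 -0.    1.27  0.59] 93.92815019703619
94.00830835937737 ((465.0472106933594, 14.647610664367676), 33.836639404296875) 1000
```

>>> move_arm([
  [0.001, -0.002, 0.05, -0.009],
  [0.001, -0.002, 0.09, -0.009],
  [0.001, -0.002, 0.12, -0.009],
  [0.001, -0.002, 0.15, -0.009],
  [0.001, -0.002, 0.15, -0.009],
  [0.001, -0.002, 0.15, -0.009],
])

```text
clock: 2.1
eef_pos: [466.1, 16.4, 51.1]
eef_rot: [-3.141, 0.0, 0.951]
wrist_force: [0.2, 0.5, -0.1]
finger_gap: 94.1
finger_force: 0.0
```

>>> move_arm([
  [0, 0, 0, 0],
  [0, 0, 0, 0],
  [0, 0, 0, 0],
  [0, 0, 0, 0],
  [0, 0, 0, 0],
  [0, 0, 0, 0],
  [0, 0, -0.02, 0],
  [0, 0, -0.05, 0],
  [0, 0, -0.08, 0],
  [0, 0, -0.105, 0],
  [0, 0, -0.105, 0],
  [0, 0, -0.105, 0],
], jaw=0.05, squeeze=10)

```text
clock: 3.3
eef_pos: [465.8, 16.1, 154.8]
eef_rot: [-3.141, 0.0, 0.95]
wrist_force: [0.0, 0.3, -2.9]
finger_gap: 67.4
finger_force: 10.0
```

Run:
```python
from h import *
m=np.array([.589,.808]);C=np.array([573.5,160]); from g import shift
for d,z in [(130,155),(100,111),(100,111),(64,111),(50,111),(20,111),(10,95),(5,85),(0,76)]:
    p=C-m*d; print(d,z,shift([*p,z],.941).tolist())
c=cam('scene'); cv2.imwrite('pics/s1.png',cv2.resize(c['frame'][80:320,120:440],None,fx=2,fy=2))
```

```text
130 155 [0.0498, 0.0027, -0.0002, 0.009]
100 111 [0.0798, 0.003, 0.0438, 0.009]
100 111 [0.0798, 0.003, 0.0438, 0.009]
64 111 [0.1158, 0.0033, 0.0438, 0.009]
50 111 [0.1298, 0.0035, 0.0438, 0.009]
20 111 [0.1597, 0.0037, 0.0438, 0.009]
10 95 [0.1697, 0.0038, 0.0598, 0.009]
5 85 [0.1747, 0.0039, 0.0698, 0.009]
0 76 [0.1797, 0.0039, 0.0788, 0.009]
```

>>> move_arm([
  [0.03, 0.003, 0.02, 0.009],
  [0.07, 0.003, 0.044, 0.009],
  [0.08, 0.003, 0.044, 0.009],
  [0.09, 0.003, 0.044, 0.009],
  [0.095, 0.003, 0.044, 0.009],
  [0.1, 0.003, 0.044, 0.009],
  [0.105, 0.003, 0.044, 0.009],
  [0.11, 0.003, 0.044, 0.009],
  [0.115, 0.003, 0.044, 0.009],
  [0.12, 0.003, 0.044, 0.009],
  [0.12, 0.003, 0.044, 0.009],
])

```text
clock: 4.45
eef_pos: [538.7, 112.3, 111.6]
eef_rot: [3.141, -0.0, 0.941]
wrist_force: [0.1, -1.1, 0.8]
finger_gap: 66.2
finger_force: 10.0
```

Run:
```python
from h import *
c=cam('scene'); cv2.imwrite('pics/s2.png',cv2.resize(c['frame'][100:300,220:480],None,fx=3,fy=3))
```

```text
(no output)
```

View pics/s2.png

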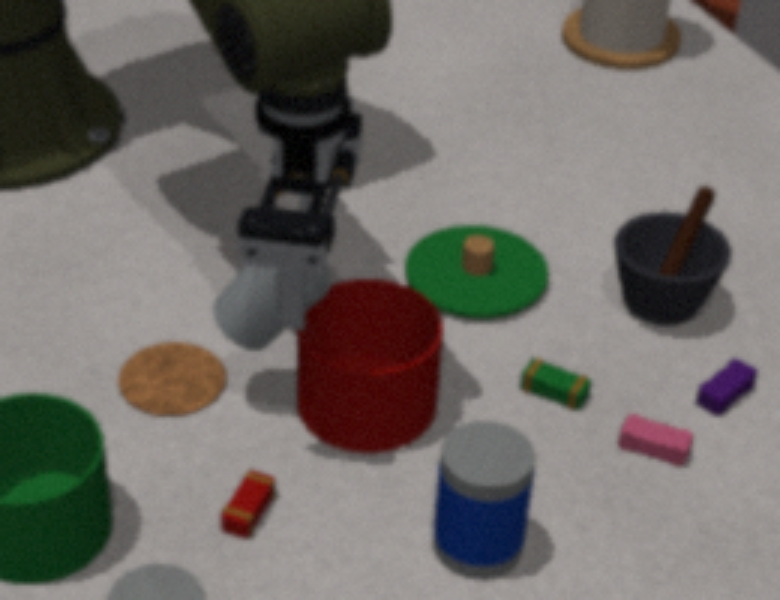

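Working: the cup at (270,300) has tipped on the red crock's rim, with its mouth over the opening.

>>> move_arm([
  [0.01, 0, 0, 0],
  [0.02, 0, 0, 0],
  [0.03, 0, 0.0, 0],
  [0.038, 0, 0.006, 0],
  [0.045, 0, 0.012, 0],
  [0.05, 0, 0.02, 0],
  [0.053, 0, 0.028, 0],
  [0.055, 0, 0.035, 0],
  [0.055, 0, 0.035, 0],
  [0.055, 0, 0.035, 0],
  [0.055, 0, 0.035, 0],
])

```text
clock: 5.6
eef_pos: [570.3, 156.1, 76.2]
eef_rot: [-3.141, 0.001, 0.941]
wrist_force: [0.1, 0.6, -1.6]
finger_gap: 65.9
finger_force: 10.0
```

Run:
```python
from h import *
c=cam('scene'); t=cam('top'); cv2.imwrite('pics/s3.png',np.hstack([cv2.resize(c['frame'][100:300,240:440],None,fx=2,fy=2),cv2.resize(t['frame'][160:360,200:400],None,fx=2,fy=2)]))
```

```text
(no output)
```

View pics/s3.png

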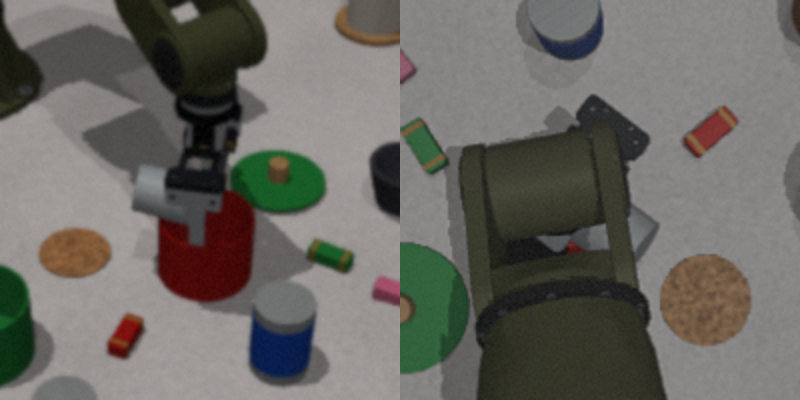

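The cup is tipped past horizontal, with its bottom at (150,190) higher than its mouth. I'll tip it further and shake.

>>> move_arm([
  [0, 0, 0.012, 0],
  [0, 0, 0.018, 0],
  [0, 0, 0.018, 0],
  [0, 0, 0.008, 0],
  [0, 0, 0.018, 0],
  [0, 0, 0.008, 0],
  [0, 0, 0.018, 0],
  [0, 0, 0.018, 0],
  [0, 0, 0.018, 0],
])

```text
clock: 6.6
eef_pos: [570.5, 156.4, 58.1]
eef_rot: [-3.141, 0.0, 0.941]
wrist_force: [-0.4, 0.7, -0.8]
finger_gap: 65.7
finger_force: 10.0
```

>>> move_arm([
  [0, 0, -0.01, 0],
  [-0.003, 0, -0.02, 0],
  [-0.006, 0, -0.03, 0],
  [-0.015, 0, -0.04, 0],
  [-0.025, 0, -0.05, 0],
  [-0.035, 0, -0.055, 0],
  [-0.045, 0, -0.055, 0],
  [-0.055, 0, -0.055, 0],
  [-0.065, 0, -0.055, 0],
  [-0.075, 0, -0.055, 0],
  [-0.085, 0, -0.055, 0],
  [-0.085, 0, -0.055, 0],
], squeeze=5)

```text
clock: 7.8
eef_pos: [520.0, 86.8, 113.4]
eef_rot: [-3.141, 0.0, 0.94]
wrist_force: [-0.3, -0.1, -0.1]
finger_gap: 65.8
finger_force: 5.0
```

Run:
```python
from h import *
c=cam('scene'); t=cam('wrist'); cv2.imwrite('pics/s4.png',np.hstack([cv2.resize(c['frame'][100:300,220:420],(400,400)),cv2.resize(t['frame'],(400,400))]))
```

```text
(no output)
```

View pics/s4.png

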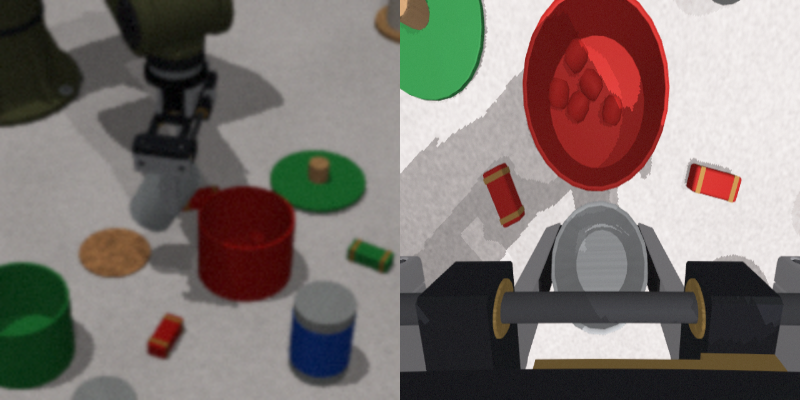

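Five bonbons lie in the red crock (right half, around 585,90) and the cup is empty and swinging back upright. Next I measure the coaster and carry the cup back.

Run:
```python
from h import *; from g import shift
for n,b in [('top',(300,420,260,370)),('scene',(240,320,200,260))]:
    c=cam(n); h,s,v=cv2.split(cv2.cvtColor(c['frame'],cv2.COLOR_BGR2HSV))
    m=((h>8)&(h<22)&(s>60)&(v>80)).astype(np.uint8); k=np.zeros_like(m); k[b[2]:b[3],b[0]:b[1]]=1; m=cv2.morphologyEx(m*k,cv2.MORPH_OPEN,np.ones((3,3)))
    v,u=np.where(m); P=onplane(c,np.c_[u,v],4); print(n,len(u),cv2.minEnclosingCircle(P[:,:2].astype(np.float32)), np.nanmedian(cloud(c)[m>0],0))
    print([r[1].tolist()+r[4].tolist() for r in comps(c) if r[0]=='red'])
print(shift([466,14.5,110],.94), shift([466,14.5,51],.94))
```

```text
top 631 ((470.548583984375, 11.200343132019043), 49.25438690185547) [460.00403606 -12.47954715   5.14018103]
[[355.0, 225.0, 654.0, 10.0], [279.0, 253.0, 584.0, 167.0], [505.0, 250.0, 607.0, -321.0], [512.0, 320.0, 457.0, -338.0], [273.0, 328.0, 428.0, 184.0]]
scene 706 ((472.4584045410156, 8.915497779846191), 50.94219970703125) [472.11775292  10.03944639   2.12005887]
[[341.0, 220.0, 574.0, 157.0], [147.0, 259.0, 457.0, -341.0], [302.0, 268.0, 657.0, 9.0], [167.0, 296.0, 609.0, -323.0]]
[-0.0916 -0.001   0.0034  0.0011] [-0.0916 -0.0011  0.0624  0.0011]
```

>>> move_arm([
  [-0.03, 0.003, 0.003, 0],
  [-0.06, 0.003, 0.003, 0],
  [-0.092, 0.003, 0.003, 0],
  [-0.092, 0.003, 0.003, 0],
  [-0.092, 0.003, 0.003, 0],
  [-0.092, 0.003, 0.003, 0],
], squeeze=4)

```text
clock: 8.6
eef_pos: [469.4, 12.2, 110.5]
eef_rot: [3.141, -0.0, 0.942]
wrist_force: [-0.9, -0.5, -1.2]
finger_gap: 66.1
finger_force: 4.0
```

```bash
python3 - <<'E'
from h import *
c=cam('scene'); t=cam('wrist'); cv2.imwrite('pics/s5.png',np.hstack([cv2.resize(c['frame'][100:260,200:360],(400,400)),cv2.resize(t['frame'],(400,400))]))
E
python3 g.py 469,12,51,.941
```

```text
469,12,51,.941 [-0.0003 -0.0001  0.0594  0.0009]
8.7 [469.2  12.2 110.4] [-3.142 -0.     0.942] [-0.05  0.23  1.85  0.    1.06  0.58] 65.78552584648224
```

View pics/s5.png

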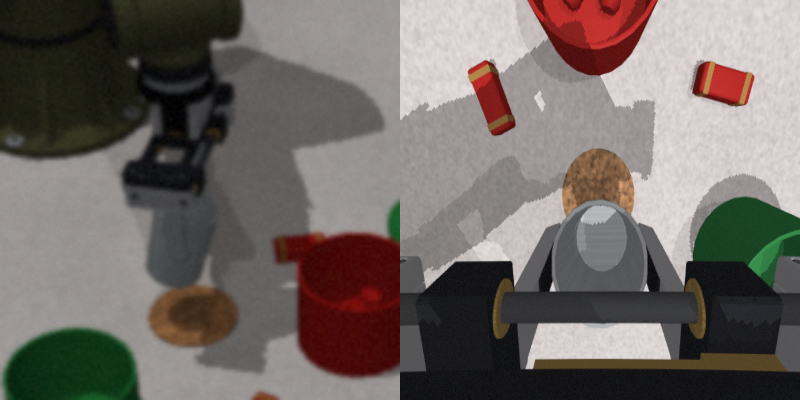

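The cup hangs tilted by about 15°. Lowering it slowly onto the coaster should square it up.

>>> move_arm([
  [-0.003, 0, 0.03, 0],
  [-0.006, 0, 0.038, 0],
  [-0.006, 0, 0.044, 0],
  [-0.006, 0, 0.048, 0],
  [-0.006, 0, 0.051, 0],
  [-0.006, 0, 0.054, 0],
  [-0.004, 0, 0.056, 0],
  [-0.002, 0, 0.058, 0],
  [0, 0, 0.0594, 0],
  [0, 0, 0.0594, 0],
  [0, 0, 0.0594, 0],
], squeeze=4)

```text
clock: 9.8
eef_pos: [469.1, 11.6, 51.3]
eef_rot: [3.141, -0.0, 0.941]
wrist_force: [0.9, -1.1, 3.2]
finger_gap: 66.0
finger_force: 4.0
```

Run:
```python
from h import *
c=cam('scene'); t=cam('wrist'); cv2.imwrite('pics/s6.png',np.hstack([cv2.resize(c['frame'][100:260,200:360],(400,400)),cv2.resize(t['frame'],(400,400))]))
```

```text
(no output)
```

View pics/s6.png

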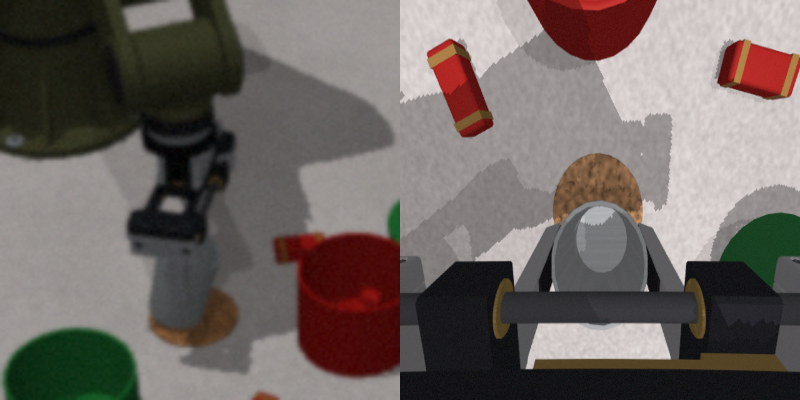

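The cup is on the coaster but still tilted by about 10°, with its base toward the robot. I'll shift it forward by that offset, set it down and release.

>>> move_arm([
  [0, 0, -0.008, 0],
  [0.013, 0, -0.008, 0],
  [0.013, 0, -0.005, 0],
  [0.013, 0, -0.002, 0],
  [0.013, 0, 0.001, 0],
  [0.01, 0, 0.001, 0],
  [0.007, 0, 0.001, 0],
  [0.004, 0, 0.001, 0],
  [0.004, 0, 0.001, 0],
], squeeze=3)

```text
clock: 10.8
eef_pos: [471.0, 14.4, 50.1]
eef_rot: [3.142, 0.0, 0.941]
wrist_force: [0.2, -0.2, -1.3]
finger_gap: 66.0
finger_force: 3.0
```

>>> move_arm([
  [0, 0, 0, 0],
  [0, 0, 0, 0],
  [0, 0, 0, 0],
  [0, 0, 0, 0],
], jaw=0.072)

```text
clock: 11.2
eef_pos: [471.2, 14.9, 50.1]
eef_rot: [3.141, -0.0, 0.941]
wrist_force: [-0.2, -0.8, 0.1]
finger_gap: 72.1
finger_force: 0.0
```

>>> move_arm([
  [0, 0, 0, 0],
  [0, 0, 0, 0],
  [0, 0, 0, 0],
  [0, 0, 0, 0],
  [0, 0, -0.03, 0],
  [0, 0, -0.07, 0],
  [0, 0, -0.12, 0],
  [0, 0, -0.15, 0],
  [0, 0, -0.15, 0],
], jaw=0.094)

```text
clock: 12.1
eef_pos: [472.7, 14.8, 204.2]
eef_rot: [3.136, -0.004, 0.941]
wrist_force: [0.9, -0.0, -1.1]
finger_gap: 93.9
finger_force: 0.0
```

```bash
python3 - <<'E'
from h import *
c=cam('wrist'); cv2.imwrite('pics/w7.png',c['frame'])
P=cloud(c); ok=(P[...,2]>75)&(P[...,2]<120)&(abs(P[...,0]-467)<80)&(abs(P[...,1]-14)<80)
t=P[ok]; zt=np.percentile(t[:,2],97); t=t[t[:,2]>zt-7]; print(zt,cv2.minEnclosingCircle(t[:,:2].astype(np.float32)),len(t))
for r in comps(c): print(*r[:-1])
c=cam('top'); print('top')
for r in comps(c): print(*r[:-1])
E
python3 g.py 423,163,150,1.31 423,163,150,-1.83
```

```text
94.08179169791468 ((469.3320007324219, 6.9861369132995605), 33.99803161621094) 969
red [309.  45.] 14188 96.2 [553. 136.] [ 67. 127.] 2.51
red [176. 104.] 111 24.2 [427. 190.] [ 4. 24.] 2.87
red [435. 114.] 259 23.7 [633.  31.] [25.  6.] 0.76
red [464. 120.] 1090 24.2 [652.  10.] [26. 38.] 2.31
red [189. 131.] 1151 24.3 [420. 164.] [38. 25.] 1.31
red [491. 124.] 72 24.0 [670. -10.] [23.  4.] 0.75
red [202. 158.] 156 23.7 [414. 137.] [ 5. 25.] 2.87
red [447. 416.] 1693 16.4 [ 457. -288.] [53. 84.] 2.52
green [98. 13.] 2876 16.5 [419. 292.] [ 27. 109.] 2.54
green [517. 276.] 13605 95.9 [ 611. -136.] [ 71. 128.] 2.48
top
red [355. 225.] 295 26.9 [654.  10.] [24. 58.] 2.3
red [282. 259.] 3123 96.9 [574. 161.] [125. 125.] 1.6
red [505. 250.] 310 26.8 [ 607. -321.] [24. 60.] 1.69
red [512. 320.] 2992 19.0 [ 457. -338.] [139. 138.] 0.58
red [282. 331.] 314 26.6 [423. 163.] [57. 24.] 1.31
green [438. 253.] 3111 97.0 [ 596. -157.] [123. 123.] 1.72
green [213. 234.] 221 27.2 [627. 319.] [49. 23.] 0.62
green [202. 314.] 2958 18.3 [454. 338.] [138. 136.] 1.0
423,163,150,1.31 [ 0.0914 -0.1262  0.0499 -0.3691]
423,163,150,-1.83 [ 0.0914 -0.1262  0.0499  2.7709]
12.2 [471.1  14.8 199.9] [ 3.141 -0.     0.941] [-0.05  0.13  1.74 -0.    1.27  0.58] 94.15861391280443
```

View pics/w7.png

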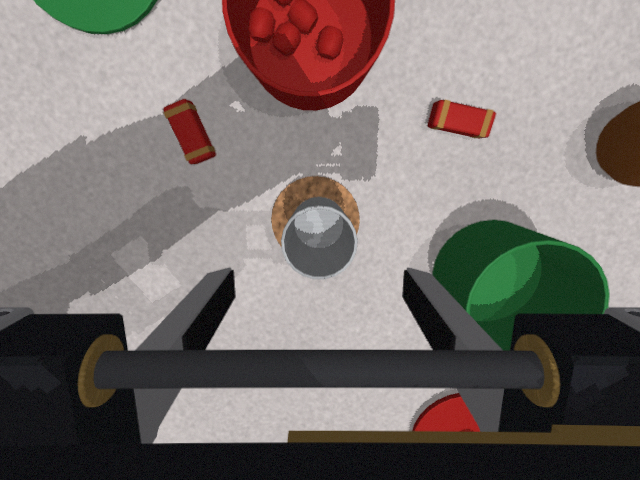

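The cup stands upright and empty at pixel (320,241), inside the coaster's circle. Now the first red bar, at (422,163).

>>> move_arm([
  [0.045, -0.06, 0.03, -0.15],
  [0.091, -0.127, 0.06, -0.3],
  [0.091, -0.127, 0.09, -0.369],
  [0.091, -0.127, 0.12, -0.369],
  [0.091, -0.127, 0.16, -0.369],
  [0.091, -0.127, 0.185, -0.369],
  [0.091, -0.127, 0.195, -0.369],
  [0.091, -0.127, 0.195, -0.369],
  [0.091, -0.127, 0.195, -0.369],
], jaw=0.055)

```text
clock: 13.1
eef_pos: [422.6, 163.1, 5.7]
eef_rot: [3.141, -0.0, 1.31]
wrist_force: [0.8, 0.2, -0.1]
finger_gap: 55.0
finger_force: 0.0
```

```bash
python3 g.py 573.5,160,160,1.31 573.5,160,75,1.31
```

```text
573.5,160,160,1.31 [ 0.036   0.1467 -0.1541 -0.0004]
573.5,160,75,1.31 [ 0.036   0.1466 -0.0691 -0.0004]
13.1 [422.6 163.1   5.7] [ 3.141 -0.     1.31 ] [0.29 0.38 1.96 0.   0.81 0.55] 55.040334468953134
```

>>> move_arm([
  [0, 0, 0.001, 0],
  [0, 0, 0.001, 0],
  [0, 0, 0.001, 0],
  [0, 0, 0.001, 0],
  [0, 0, -0.04, 0],
  [0, 0, -0.085, 0],
  [0, 0.02, -0.13, 0],
  [0.018, 0.06, -0.145, 0],
  [0.036, 0.11, -0.14, 0],
  [0.036, 0.1466, -0.12, 0],
  [0.036, 0.1466, -0.085, 0],
  [0.036, 0.1466, -0.08, 0],
], jaw=0.015, squeeze=15)

```text
clock: 14.3
eef_pos: [571.4, 159.4, 80.8]
eef_rot: [-3.135, 0.003, 1.309]
wrist_force: [-0.2, -0.6, -0.5]
finger_gap: 25.7
finger_force: 15.0
```

```bash
python3 g.py 573.5,160,75 655,9,160,2.3 655,9,4,2.3 655,9,4,-.84
```

```text
573.5,160,75 [0.0012 0.0019 0.0058 0.    ]
655,9,160,2.3 [-0.1239  0.1192 -0.0795 -0.9907]
655,9,4,2.3 [-0.1234  0.1201  0.0765 -0.9907]
655,9,4,-.84 [-0.1234  0.1201  0.0765  2.1493]
14.3 [571.4 159.4  80.8] [-3.135e+00  3.000e-03  1.309e+00] [ 0.21  0.52  1.51 -0.    1.11  0.47] 25.723685667366865
```

>>> move_arm([
  [0.001, 0.002, 0, 0],
  [0.001, 0.002, 0, 0],
  [0.001, 0.002, 0, 0],
  [0.001, 0.002, -0.03, 0],
  [0.001, 0.002, -0.07, 0],
  [-0.03, 0.03, -0.08, -0.15],
  [-0.06, 0.06, -0.08, -0.3],
  [-0.09, 0.09, -0.08, -0.45],
  [-0.1239, 0.1192, -0.08, -0.6],
  [-0.1239, 0.1192, -0.06, -0.75],
  [-0.1239, 0.1192, -0.03, -0.9],
  [-0.1239, 0.1192, -0.03, -0.991],
], jaw=0.055)

```text
clock: 15.5
eef_pos: [654.8, 9.5, 112.3]
eef_rot: [-3.139, -0.003, 2.306]
wrist_force: [-0.5, -0.1, 1.1]
finger_gap: 55.1
finger_force: 0.0
```

```bash
python3 - <<'E'
from h import *
for n in ['wrist','top']:
    c=cam(n); cv2.imwrite(f'pics/b_{n}.png',c['frame']); print(n)
    for r in comps(c): print(*r[:-1])
E
python3 g.py 655,9,4,2.3
```

```text
wrist
red [387.  43.] 17640 96.4 [600. 128.] [117.  41.] 0.74
red [318. 203.] 250 23.7 [634.  31.] [26.  5.] 0.74
red [318. 238.] 1364 24.3 [652.  10.] [25. 37.] 2.32
red [318. 269.] 114 24.0 [670. -10.] [25.  4.] 0.74
green [120. 299.] 9064 95.8 [ 559. -110.] [61. 10.] 0.66
green [ 61. 417.] 426 82.7 [ 605. -216.] [14.  4.] 0.15
top
red [353. 227.] 96 26.9 [649.  15.] [24. 20.] 0.7
red [282. 259.] 3125 97.2 [573. 160.] [126. 125.] 0.42
red [505. 250.] 309 27.4 [ 607. -321.] [24. 60.] 1.68
red [512. 320.] 2986 18.9 [ 456. -338.] [138. 139.] 2.24
green [440. 252.] 2450 96.0 [ 595. -166.] [106. 122.] 3.13
green [213. 234.] 224 26.6 [627. 319.] [50. 23.] 0.59
green [202. 314.] 2946 18.5 [454. 338.] [136. 138.] 1.6
655,9,4,2.3 [ 0.0003 -0.0015  0.1118  0.0025]
15.6 [656.2   9.8 115.8] [3.141 0.    2.302] [-0.04  0.61  1.28 -0.    1.25 -0.77] 55.0507389305478
```

Wrist view puts the bar at (652.5, 10.5), so I'm aligned. Descend and grasp.

>>> move_arm([
  [0.003, 0, 0.05, 0.002],
  [0.003, 0, 0.085, 0.002],
  [0.003, 0, 0.105, 0.002],
  [0.003, 0, 0.1115, 0.002],
  [0.003, 0, 0.1115, 0.002],
])

```text
clock: 16.1
eef_pos: [654.7, 12.1, 4.4]
eef_rot: [3.141, 0.001, 2.298]
wrist_force: [-0.5, -0.2, 0.1]
finger_gap: 55.2
finger_force: 0.0
```

```bash
python3 g.py 573.5,160,65,2.3
```

```text
573.5,160,65,2.3 [ 0.1644  0.0377 -0.0607 -0.0025]
16.1 [654.7  12.1   4.4] [3.141e+00 1.000e-03 2.298e+00] [-0.04  0.74  1.35 -0.    1.05 -0.76] 55.1821073319261
```

>>> move_arm([
  [0, 0, 0, 0],
  [0, 0, 0, 0],
  [0, 0, 0, 0],
  [0, 0, -0.04, 0],
  [0, 0, -0.085, 0],
  [0.02, 0, -0.13, 0],
  [0.065, 0.015, -0.14, 0],
  [0.11, 0.03, -0.14, 0],
  [0.155, 0.037, -0.13, 0],
  [0.164, 0.038, -0.1, 0],
  [0.164, 0.038, -0.065, 0],
  [0.164, 0.038, -0.061, 0],
], jaw=0.015)

```text
clock: 17.3
eef_pos: [571.6, 159.7, 61.5]
eef_rot: [-3.137, -0.003, 2.3]
wrist_force: [-0.1, -0.6, 0.5]
finger_gap: 15.0
finger_force: 0.0
```

```bash
python3 g.py 573.5,160,180,1.7 608,-322,120,1.70
```

```text
573.5,160,180,1.7 [-0.0007  0.0011 -0.1185  0.5996]
608,-322,120,1.70 [-0.3834 -0.2939 -0.0581  0.5996]
17.3 [571.6 159.7  61.5] [-3.137e+00 -3.000e-03  2.300e+00] [ 0.21  0.55  1.52 -0.    1.07 -0.52] 14.951737650597282
```

The gap reads 15 mm, so the bar was missed or dropped. Raise and look.

>>> move_arm([
  [0, 0, -0.04, 0],
  [0, 0, -0.09, 0],
  [-0.04, 0.03, -0.12, 0],
  [-0.09, 0.03, -0.12, 0.0],
  [-0.1, 0.03, -0.12, 0],
])

```text
clock: 17.8
eef_pos: [665.2, 101.9, 187.7]
eef_rot: [3.139, 0.003, 2.297]
wrist_force: [-0.5, 0.3, -0.4]
finger_gap: 15.3
finger_force: 0.0
```

Run:
```python
from h import *
F=[]
for n in ['wrist','top']:
    c=cam(n); F.append(c['frame']); print(n)
    for r in comps(c): print(*r[:-1])
cv2.imwrite('pics/b2.png',np.hstack([cv2.resize(f,(400,300)) for f in F]))
```

```text
wrist
red [277.  94.] 25113 96.3 [571. 161.] [126. 127.] 2.55
red [253. 249.] 215 23.8 [634.  31.] [26.  5.] 0.7
red [254. 276.] 852 24.3 [652.  11.] [26. 37.] 2.31
green [421.  13.] 249 23.8 [608. 304.] [ 5. 17.] 2.23
green [456.  16.] 1527 24.3 [634. 324.] [48. 22.] 0.63
green [113. 325.] 6278 95.8 [ 567. -106.] [74. 13.] 0.47
green [ 99. 410.] 4101 95.6 [ 639. -166.] [106.  31.] 1.37
top
red [261. 261.] 646 97.2 [570. 207.] [105.  32.] 0.09
red [505. 250.] 309 27.3 [ 607. -321.] [24. 59.] 1.68
red [512. 320.] 2989 19.1 [ 457. -338.] [137. 140.] 1.58
green [212. 233.] 251 26.6 [631. 322.] [57. 23.] 0.6
green [434. 252.] 2506 96.8 [ 598. -155.] [119. 125.] 2.26
green [202. 314.] 2956 18.4 [454. 338.] [136. 138.] 1.59
```

View pics/b2.png

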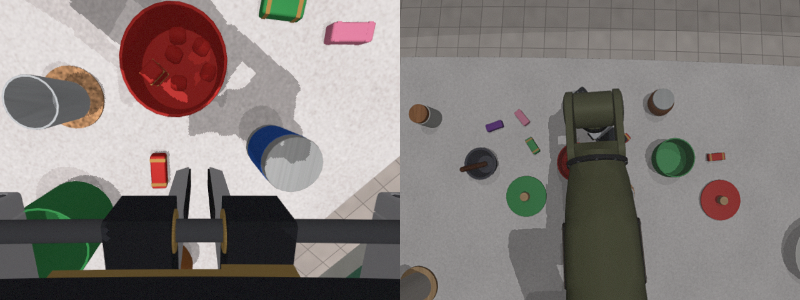

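The bar still lies untouched at (158,170), so I lifted before the fingers had closed. Retrying with more closing time.

```bash
python3 g.py 653,11,120,2.31 653,11,4,2.31
```

```text
653,11,120,2.31 [-0.0614 -0.0689  0.0659 -0.0142]
653,11,4,2.31 [-0.0613 -0.069   0.1819 -0.0142]
17.9 [663.8 102.6 185.9] [3.140e+00 1.000e-03 2.296e+00] [ 0.1   0.59  1.15 -0.    1.4  -0.63] 14.679606456387008
```

>>> move_arm([
  [-0.03, -0.035, 0.03, -0.014],
  [-0.0614, -0.069, 0.06, -0.014],
  [-0.0614, -0.069, 0.1, -0.014],
  [-0.0614, -0.069, 0.14, -0.014],
  [-0.0614, -0.069, 0.17, -0.014],
  [-0.0614, -0.069, 0.181, -0.014],
  [-0.0614, -0.069, 0.181, -0.014],
  [-0.0614, -0.069, 0.181, -0.014],
], jaw=0.05)

```text
clock: 18.7
eef_pos: [652.7, 13.6, 5.8]
eef_rot: [3.14, 0.002, 2.313]
wrist_force: [-0.7, 0.9, 1.0]
finger_gap: 50.3
finger_force: 0.0
```

>>> move_arm([
  [0, 0, 0, 0],
  [0, 0, 0, 0],
  [0, 0, 0, 0],
  [0, 0, 0, 0],
  [0, 0, 0, 0],
  [0, 0, -0.02, 0],
  [0, 0, -0.06, 0],
  [0, 0, -0.11, 0],
  [0, 0, -0.15, 0],
  [0, 0, -0.15, 0],
], jaw=0.015)

```text
clock: 19.7
eef_pos: [654.0, 13.2, 160.1]
eef_rot: [3.135, 0.007, 2.313]
wrist_force: [-0.7, -0.6, -0.6]
finger_gap: 25.7
finger_force: 15.0
```

```bash
python3 g.py 573.5,160,65,2.3
```

```text
573.5,160,65,2.3 [0.1632 0.0393 0.0942 0.013 ]
19.7 [654.   13.2 160.1] [3.135 0.007 2.313] [-0.04  0.56  1.25  0.    1.31 -0.78] 25.671853051028858
```

>>> move_arm([
  [0.045, 0.01, 0.0, 0],
  [0.09, 0.025, 0.0, 0],
  [0.135, 0.038, 0.0, 0],
  [0.163, 0.039, 0.01, 0],
  [0.163, 0.039, 0.05, 0],
  [0.163, 0.039, 0.085, 0],
  [0.163, 0.039, 0.09, 0],
  [0.163, 0.039, 0.09, 0],
])

```text
clock: 20.5
eef_pos: [571.5, 160.3, 64.4]
eef_rot: [3.139, 0.001, 2.313]
wrist_force: [-0.2, 1.7, 12.5]
finger_gap: 26.0
finger_force: 23.7
```

>>> move_arm([
  [0, 0, 0, 0],
  [0, 0, 0, 0],
  [0, 0, 0, 0],
  [0, 0, -0.04, 0],
  [0, 0, -0.09, 0],
  [-0.04, -0.025, -0.12, 0.1],
  [-0.08, -0.06, -0.12, 0.25],
  [-0.12, -0.09, -0.12, 0.4],
  [-0.16, -0.12, -0.12, 0.5],
  [-0.2, -0.15, -0.12, 0.6],
  [-0.24, -0.18, -0.12, 0.6],
  [-0.24, -0.18, -0.12, 0.6],
], jaw=0.05)

```text
clock: 21.7
eef_pos: [599.5, -143.6, 182.5]
eef_rot: [-3.14, 0.0, 1.708]
wrist_force: [-1.0, 0.7, 0.0]
finger_gap: 49.5
finger_force: 0.0
```

```bash
python3 - <<'E'
from h import *
c=cam('top'); print(np.nan)
for r in comps(c): print(*r[:-1])
cv2.imwrite('pics/t9.png',c['frame'])
E
python3 g.py 608,-322,120,1.69 608,-322,4,1.69
```

```text
nan
red [282. 259.] 3116 97.0 [574. 161.] [125. 125.] 0.03
red [536. 328.] 377 19.1 [ 440. -392.] [27. 92.] 2.7
green [212. 233.] 252 26.5 [631. 321.] [57. 23.] 0.59
green [425. 252.] 1746 96.4 [ 597. -122.] [ 52. 122.] 3.1
green [202. 314.] 2949 18.4 [454. 338.] [136. 137.] 1.6
608,-322,120,1.69 [-0.1791 -0.0163  0.0625  0.0191]
608,-322,4,1.69 [-0.1791 -0.0162  0.1785  0.0191]
21.75 [ 599.5 -142.4  182.5] [-3.14  -0.     1.709] [-0.29  0.47  1.35 -0.    1.33 -0.43] 50.2498268089081
```

>>> move_arm([
  [-0.045, -0.005, 0, 0.019],
  [-0.09, -0.01, 0, 0.019],
  [-0.135, -0.016, 0, 0.019],
  [-0.179, -0.016, 0.01, 0.019],
  [-0.179, -0.016, 0.05, 0.019],
  [-0.179, -0.016, 0.06, 0.019],
  [-0.179, -0.016, 0.06, 0.019],
])

```text
clock: 22.45
eef_pos: [609.1, -316.4, 121.7]
eef_rot: [-3.138, -0.003, 1.695]
wrist_force: [0.2, 0.1, -0.2]
finger_gap: 50.2
finger_force: 0.0
```

```bash
python3 - <<'E'
from h import *
c=cam('wrist')
for r in comps(c): print(*r[:-1])
E
python3 g.py 608,-322,4,1.69
```

```text
red [138. 232.] 19105 16.4 [ 455. -338.] [141. 140.] 0.53
red [313. 209.] 263 23.9 [ 601. -294.] [25.  5.] 0.12
red [314. 242.] 1260 24.3 [ 605. -322.] [25. 37.] 1.68
red [313. 273.] 84 24.0 [ 608. -348.] [24.  3.] 0.13
green [327.  48.] 19832 96.3 [ 598. -195.] [123.  53.] 0.12
608,-322,4,1.69 [-0.005  -0.0024  0.1199  0.0056]
22.5 [ 609.8 -316.8  123.9] [-3.141e+00 -1.000e-03  1.696e+00] [-0.53  0.68  1.16  0.    1.3  -0.66] 50.31127813565258
```

>>> move_arm([
  [-0.005, -0.005, 0.04, 0.005],
  [-0.005, -0.005, 0.08, 0.005],
  [-0.005, -0.005, 0.11, 0.005],
  [-0.005, -0.005, 0.119, 0.005],
  [-0.005, -0.005, 0.119, 0.005],
  [-0.005, -0.005, 0.119, 0.005],
])

```text
clock: 23.1
eef_pos: [606.4, -324.1, 7.4]
eef_rot: [3.139, 0.002, 1.69]
wrist_force: [-0.1, -0.1, 0.6]
finger_gap: 50.0
finger_force: 0.0
```

>>> move_arm([
  [0, 0, 0, 0],
  [0, 0, 0, 0],
  [0, 0, 0, 0],
  [0, 0, 0, 0],
  [0, 0, 0, 0],
  [0, 0, -0.02, 0],
  [0, 0, -0.06, 0],
  [0, 0, -0.11, 0],
  [0, 0, -0.16, 0],
  [0, 0, -0.18, 0],
], jaw=0.015)

```text
clock: 24.1
eef_pos: [606.1, -324.5, 190.3]
eef_rot: [3.136, 0.004, 1.689]
wrist_force: [0.2, 0.7, 0.3]
finger_gap: 25.9
finger_force: 15.0
```

```bash
python3 g.py 573.5,160,180,1.5 573.5,160,70,1.5
python3 - <<'E'
from h import *
c=cam('top'); P=cloud(c); d=np.hypot(P[...,0]-573.5,P[...,1]-160)<52
q=P[d]; print(np.percentile(q[:,2],[5,50,80,95,99,100]).round()); t=q[q[:,2]>55]; print(len(t), np.median(t,0) if len(t) else '')
cv2.imwrite('pics/t10.png',np.hstack([cv2.resize(f,(400,400),interpolation=cv2.INTER_CUBIC) for f in [c['frame'][215:305,240:330]]]))
E
```

```text
573.5,160,180,1.5 [0.485  0.0247 0.0084 0.1889]
573.5,160,70,1.5 [0.4855 0.0241 0.1184 0.1889]
24.1 [ 606.1 -324.5  190.3] [3.136 0.004 1.689] [-0.54  0.62  1.09 -0.    1.42 -0.66] 25.893193398439994
[ 5. 10. 52. 65. 69. 72.]
175 [555.19509717 135.65341726  65.49824052]
```

View pics/t10.png

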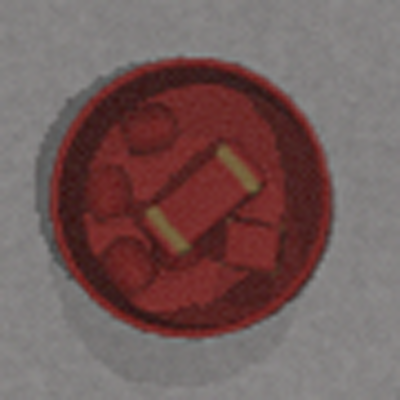

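Two red bars are in the crock, one lying flat across the middle and one standing at the lower right (250,245) with its top at about 66 mm. I'll drop the third beside them on the upper-left side.

```bash
python3 g.py 589,177,180,2.25 589,177,62,2.25
```

```text
589,177,180,2.25 [ 0.5003  0.0417  0.0094 -0.5611]
589,177,62,2.25 [ 0.5009  0.0409  0.1274 -0.5611]
24.15 [ 606.5 -324.7  191.7] [3.135 0.005 1.689] [-0.54  0.62  1.09  0.    1.42 -0.66] 26.02049417487108
```

>>> move_arm([
  [0.05, 0.004, 0.005, -0.07],
  [0.1, 0.008, 0.005, -0.14],
  [0.15, 0.012, 0.005, -0.21],
  [0.2, 0.016, 0.005, -0.28],
  [0.25, 0.02, 0.005, -0.35],
  [0.3, 0.024, 0.005, -0.42],
  [0.35, 0.028, 0.005, -0.49],
  [0.4, 0.032, 0.005, -0.56],
  [0.45, 0.036, 0.005, -0.56],
  [0.5, 0.041, 0.005, -0.56],
  [0.5, 0.041, 0.005, -0.56],
  [0.5, 0.041, 0.005, -0.56],
])

```text
clock: 25.35
eef_pos: [586.4, 178.3, 178.5]
eef_rot: [-3.14, -0.0, 2.251]
wrist_force: [0.2, -0.6, -1.3]
finger_gap: 25.8
finger_force: 15.0
```

```bash
python3 g.py 589,177,62,2.25
```

```text
589,177,62,2.25 [-0.0027  0.0014  0.1165  0.001 ]
25.35 [586.4 178.3 178.5] [-3.14  -0.     2.251] [ 0.24  0.46  1.36 -0.    1.32 -0.44] 25.81058126107208
```

>>> move_arm([
  [-0.003, 0.001, 0.05, 0],
  [-0.003, 0.001, 0.09, 0],
  [-0.003, 0.001, 0.105, 0],
  [-0.003, 0.001, 0.1165, 0],
  [-0.003, 0.001, 0.1165, 0],
  [-0.003, 0.001, 0.1165, 0],
])

```text
clock: 25.95
eef_pos: [590.4, 175.6, 64.7]
eef_rot: [3.14, 0.001, 2.249]
wrist_force: [0.3, 0.8, -0.2]
finger_gap: 25.9
finger_force: 15.0
```

>>> move_arm([
  [0, 0, 0, 0],
  [0, 0, 0, 0],
  [0, 0, 0, 0],
  [0, 0, -0.03, 0],
  [0, 0, -0.07, 0],
  [0, 0, -0.12, 0],
  [0, 0, -0.14, 0],
], jaw=0.036)

```text
clock: 26.65
eef_pos: [590.6, 176.1, 208.5]
eef_rot: [3.136, 0.003, 2.249]
wrist_force: [0.0, 0.3, -0.0]
finger_gap: 35.9
finger_force: 0.0
```

```bash
python3 g.py 632,322,120,.6 632,322,120,3.74
```

```text
632,322,120,.6 [0.0879 0.1233 0.089  1.6491]
632,322,120,3.74 [ 0.0879  0.1233  0.089  -1.4909]
26.65 [590.6 176.1 208.5] [3.136e+00 3.000e-03 2.249e+00] [ 0.23  0.44  1.32 -0.    1.37 -0.45] 35.91041677849082
```

>>> move_arm([
  [0.02, 0.03, 0.01, 0.149],
  [0.04, 0.06, 0.02, 0.298],
  [0.06, 0.09, 0.03, 0.447],
  [0.08, 0.11, 0.04, 0.596],
  [0.088, 0.123, 0.06, 0.745],
  [0.088, 0.123, 0.07, 0.894],
  [0.088, 0.123, 0.08, 1.043],
  [0.088, 0.123, 0.089, 1.192],
  [0.088, 0.123, 0.089, 1.341],
  [0.088, 0.123, 0.089, 1.49],
  [0.088, 0.123, 0.089, 1.649],
  [0.088, 0.123, 0.089, 1.649],
], jaw=0.05)

```text
clock: 27.85
eef_pos: [630.1, 321.5, 114.3]
eef_rot: [3.142, -0.0, 0.597]
wrist_force: [-0.9, 0.8, 0.8]
finger_gap: 50.1
finger_force: 0.0
```

```bash
python3 - <<'E'
from h import *
c=cam('wrist')
for r in comps(c): print(*r[:-1])
E
python3 g.py 632,322,4,.6
```

```text
red [421. 319.] 131 29.3 [618. 204.] [1. 3.] 2.05
red [371. 344.] 169 27.7 [608. 258.] [95.  5.] 0.84
red [380. 410.] 1733 96.5 [600. 250.] [115.  20.] 0.69
green [313. 206.] 254 23.8 [651. 339.] [ 5. 25.] 2.17
green [313. 240.] 1354 24.3 [628. 324.] [38. 25.] 0.6
green [314. 271.] 85 24.2 [606. 309.] [ 3. 24.] 2.16
green [201. 314.] 291 16.0 [509. 373.] [15. 48.] 1.81
green [249. 407.] 945 16.5 [452. 280.] [56. 23.] 0.28
632,322,4,.6 [0.0018 0.0007 0.1103 0.002 ]
27.9 [630.1 321.5 114.3] [ 3.142 -0.     0.602] [0.42 0.73 1.09 0.   1.32 1.39] 50.47406212733488
```

>>> move_arm([
  [0, -0.003, 0.05, 0.002],
  [0, -0.003, 0.08, 0.002],
  [0, -0.003, 0.1, 0.002],
  [0, -0.003, 0.11, 0.002],
  [0, -0.003, 0.11, 0.002],
  [0, -0.003, 0.11, 0.002],
])

```text
clock: 28.5
eef_pos: [629.0, 324.2, 5.4]
eef_rot: [3.141, -0.002, 0.599]
wrist_force: [1.3, 0.5, 0.0]
finger_gap: 49.6
finger_force: 0.0
```

>>> move_arm([
  [0, 0, 0, 0],
  [0, 0, 0, 0],
  [0, 0, 0, 0],
  [0, 0, 0, 0],
  [0, 0, 0, 0],
  [0, 0, -0.02, 0],
  [0, 0, -0.06, 0],
  [0, 0, -0.11, 0],
  [0, 0, -0.16, 0],
  [0, 0, -0.18, 0],
], jaw=0.015)

```text
clock: 29.5
eef_pos: [629.5, 324.5, 190.1]
eef_rot: [3.14, -0.007, 0.598]
wrist_force: [-0.2, -0.1, 0.3]
finger_gap: 25.8
finger_force: 15.0
```

```bash
python3 g.py 596.5,-158,185,.6 596.5,-158,60,.6
python3 - <<'E'
from h import *
c=cam('top'); P=cloud(c)
for n,C in dict(red=(573.5,160),green=(596.5,-158)).items():
    d=np.hypot(P[...,0]-C[0],P[...,1]-C[1])<52
    q=P[d]; print(n,np.percentile(q[:,2],[5,50,80,95,99,100]).round())
for r in comps(c): print(*r[:-1])
E
```

```text
596.5,-158,185,.6 [-0.2989  0.3801  0.0034 -0.0019]
596.5,-158,60,.6 [-0.2998  0.38    0.1284 -0.0019]
29.5 [629.5 324.5 190.1] [ 3.14  -0.007  0.598] [0.42 0.68 1.01 0.   1.45 1.4 ] 25.813743001249193
red [ 5. 33. 53. 65. 69. 72.]
green [ 4.  7.  9. 11. 12. 13.]
red [282. 259.] 3117 97.0 [574. 160.] [125. 125.] 0.35
red [512. 320.] 2984 19.0 [ 457. -338.] [138. 139.] 2.03
green [435. 253.] 2459 97.3 [ 596. -157.] [122. 124.] 1.61
green [226. 301.] 167 18.4 [485. 284.] [80. 15.] 0.51
```

>>> move_arm([
  [-0.03, 0.038, 0, 0],
  [-0.06, 0.076, 0, 0],
  [-0.09, 0.114, 0, 0],
  [-0.12, 0.152, 0, 0],
  [-0.15, 0.19, 0, 0],
  [-0.18, 0.228, 0, 0],
  [-0.21, 0.266, 0, 0],
  [-0.24, 0.304, 0, 0],
  [-0.27, 0.342, 0, 0],
  [-0.3, 0.38, 0, 0],
  [-0.3, 0.38, 0.03, 0],
  [-0.3, 0.38, 0.06, 0],
])

```text
clock: 30.75
eef_pos: [594.0, -160.6, 122.8]
eef_rot: [3.141, -0.0, 0.596]
wrist_force: [0.6, 0.4, -0.7]
finger_gap: 26.2
finger_force: 15.0
```

```bash
python3 g.py 596.5,-158,55
```

```text
596.5,-158,55 [ 0.0035 -0.0008  0.0678  0.    ]
30.75 [ 594.  -160.6  122.8] [ 3.141 -0.     0.596] [-0.32  0.52  1.41 -0.    1.21  0.65] 26.248358035755757
```

>>> move_arm([
  [0.003, 0, 0.03, 0],
  [0.003, 0, 0.06, 0],
  [0.003, 0, 0.08, 0],
  [0.003, 0, 0.08, 0],
  [0.003, 0, 0.08, 0],
])

```text
clock: 31.25
eef_pos: [596.8, -157.3, 44.2]
eef_rot: [-3.141, 0.0, 0.598]
wrist_force: [0.2, -0.1, 0.1]
finger_gap: 25.8
finger_force: 15.0
```

>>> move_arm([
  [0, 0, 0, 0],
  [0, 0, 0, 0],
  [0, 0, 0, 0],
  [0, 0, -0.04, 0],
  [0, 0, -0.09, 0],
  [0, 0, -0.13, 0],
  [0, 0, -0.14, 0],
], jaw=0.055)

```text
clock: 31.95
eef_pos: [598.3, -157.8, 189.7]
eef_rot: [3.135, -0.005, 0.598]
wrist_force: [-1.0, 0.5, 0.3]
finger_gap: 55.1
finger_force: 0.0
```

```bash
python3 g.py 456.5,-338,120,.6
python3 - <<'E'
from h import *
c=cam('top'); P=cloud(c); cv2.imwrite('pics/t11.png',c['frame'])
for n,C in dict(red=(573.5,160),green=(596.5,-158)).items():
    d=np.hypot(P[...,0]-C[0],P[...,1]-C[1])<52
    q=P[d]; print(n,np.percentile(q[:,2],[5,50,80,95,99,100]).round())
for r in comps(c): print(*r[:-1])
E
```

```text
456.5,-338,120,.6 [-0.219   0.0687  0.0691 -0.002 ]
31.95 [ 598.3 -157.8  189.7] [ 3.135 -0.005  0.598] [-0.32  0.46  1.34  0.    1.34  0.66] 55.0950186914335
red [ 5. 34. 53. 66. 68. 72.]
green [  8. 493. 498. 503. 507. 509.]
red [282. 259.] 3112 97.2 [574. 161.] [125. 125.] 0.02
green [424. 247.] 1387 97.4 [ 605. -135.] [ 76. 126.] 2.74
green [202. 314.] 2958 18.2 [454. 339.] [136. 138.] 1.59
```

Now above the red lid's knob.

>>> move_arm([
  [-0.045, 0.015, 0, 0],
  [-0.09, 0.03, 0, 0],
  [-0.135, 0.045, 0.01, 0],
  [-0.18, 0.06, 0.03, 0],
  [-0.219, 0.0687, 0.05, 0],
  [-0.219, 0.0687, 0.069, 0],
  [-0.219, 0.0687, 0.069, 0],
  [-0.219, 0.0687, 0.069, 0],
])

```text
clock: 32.8
eef_pos: [454.6, -337.0, 114.7]
eef_rot: [-3.14, 0.0, 0.598]
wrist_force: [0.4, -0.1, -0.7]
finger_gap: 55.0
finger_force: 0.0
```

```bash
cat > knob.py <<'E'
from h import *; import sys
x,y=map(float,sys.argv[1:3]); c=cam('wrist'); P=cloud(c)
t=P[(np.hypot(P[...,0]-x,P[...,1]-y)<60)&(P[...,2]>36)&(P[...,2]<56)]
print('knob',np.median(t[:,2]).round(1),cv2.minEnclosingCircle(t[:,:2].astype(np.float32)),len(t))
for r in comps(c): print(*r[:-1])
E
python3 knob.py 456.5 -338; python3 g.py 456.5,-338,15
```

```text
knob 44.8 ((454.21600341796875, -338.68072509765625), 14.785799980163574) 1167
red [319. 231.] 18989 16.4 [ 455. -339.] [140. 138.] 1.26
green [225.  15.] 3797 69.9 [ 544. -195.] [ 5. 47.] 2.18
456.5,-338,15 [0.0005 0.0016 0.1004 0.    ]
32.85 [ 455.1 -337.   115.4] [ 3.141 -0.     0.599] [-0.7   0.42  1.57  0.    1.15  0.27] 54.85628941860362
```

>>> move_arm([
  [-0.001, 0.001, 0.04, 0],
  [-0.001, 0.001, 0.07, 0],
  [-0.001, 0.001, 0.09, 0],
  [-0.001, 0.001, 0.097, 0],
  [-0.001, 0.001, 0.097, 0],
  [-0.001, 0.001, 0.097, 0],
])

```text
clock: 33.45
eef_pos: [455.2, -339.1, 19.5]
eef_rot: [3.14, -0.001, 0.599]
wrist_force: [0.4, -0.5, 0.6]
finger_gap: 55.1
finger_force: 0.0
```

>>> move_arm([
  [0, 0, 0, 0],
  [0, 0, 0, 0],
  [0, 0, 0, 0],
  [0, 0, 0, 0],
  [0, 0, 0, 0],
  [0, 0, -0.01, 0],
  [0, 0, -0.04, 0],
  [0, 0, -0.08, 0],
  [0, 0, -0.12, 0],
  [0, 0, -0.16, 0],
  [0, 0, -0.17, 0],
], jaw=0.02, squeeze=25)

```text
clock: 34.55
eef_pos: [455.3, -339.6, 193.1]
eef_rot: [3.135, -0.002, 0.598]
wrist_force: [1.2, -0.8, -1.7]
finger_gap: 29.7
finger_force: 25.0
```

```bash
python3 g.py 573.5,160,188,.6
```

```text
573.5,160,188,.6 [ 0.379  -0.3464  0.0036 -0.002 ]
34.55 [ 455.3 -339.6  193.1] [ 3.135e+00 -2.000e-03  5.980e-01] [-0.71  0.35  1.49 -0.    1.3   0.27] 29.6584778670145
```

>>> move_arm([
  [0.035, -0.032, 0, 0],
  [0.07, -0.064, 0, 0],
  [0.105, -0.096, 0, 0],
  [0.14, -0.128, 0, 0],
  [0.175, -0.16, 0, 0],
  [0.21, -0.192, 0, 0],
  [0.245, -0.224, 0, 0],
  [0.28, -0.256, 0, 0],
  [0.315, -0.288, 0, 0],
  [0.35, -0.32, 0, 0],
  [0.379, -0.346, 0, 0],
  [0.379, -0.346, 0.01, 0],
])

```text
clock: 35.75
eef_pos: [573.0, 164.6, 178.0]
eef_rot: [-3.141, -0.001, 0.602]
wrist_force: [-0.1, 0.3, -0.8]
finger_gap: 29.5
finger_force: 25.0
```

```bash
python3 g.py 573,160,108
```

```text
573,160,108 [-0.0027  0.0038  0.07    0.    ]
35.75 [573.  164.6 178. ] [-3.141e+00 -1.000e-03  6.020e-01] [0.22 0.42 1.42 0.   1.3  1.19] 29.5070553164848
```

>>> move_arm([
  [0, 0, 0.03, 0],
  [0, 0, 0.05, 0],
  [0, 0, 0.05, 0],
  [0, 0, 0.05, 0],
])

```text
clock: 36.15
eef_pos: [572.7, 160.1, 128.3]
eef_rot: [-3.141, 0.0, 0.598]
wrist_force: [0.1, 0.2, -0.8]
finger_gap: 29.7
finger_force: 25.0
```

```bash
python3 g.py 573,160,108
```

```text
573,160,108 [0.0002 0.0003 0.0203 0.    ]
36.15 [572.7 160.1 128.3] [-3.141  0.     0.598] [ 0.21  0.47  1.47 -0.    1.2   1.18] 29.727830348515294
```

>>> move_arm([
  [0, 0, 0.008, 0],
  [0, 0, 0.013, 0],
  [0, 0, 0.017, 0],
  [0, 0, 0.02, 0],
  [0, 0, 0.021, 0],
  [0, 0, 0.021, 0],
])

```text
clock: 36.75
eef_pos: [572.8, 160.6, 107.4]
eef_rot: [3.141, -0.0, 0.598]
wrist_force: [-1.6, 0.3, 3.0]
finger_gap: 29.7
finger_force: 25.0
```

>>> move_arm([
  [0, 0, 0, 0],
  [0, 0, 0, 0],
  [0, 0, 0, 0],
  [0, 0, 0, 0],
  [0, 0, -0.03, 0],
  [0, 0, -0.07, 0],
  [0, 0, -0.1, 0],
  [0, 0, -0.1, 0],
], jaw=0.055)

```text
clock: 37.55
eef_pos: [574.2, 160.9, 211.6]
eef_rot: [3.139, -0.007, 0.598]
wrist_force: [-0.7, -1.0, 0.1]
finger_gap: 54.9
finger_force: 0.0
```

```bash
python3 g.py 454.5,338.5,190,.6
python3 - <<'E'
from h import *
for n in ['top','wrist']:
    c=cam(n)
    print(n)
    for r in comps(c): print(*r[:-1])
E
```

```text
454.5,338.5,190,.6 [ 0.001  -0.2142  0.0211 -0.0019]
37.55 [574.2 160.9 211.6] [ 3.139 -0.007  0.598] [0.21 0.39 1.38 0.   1.36 1.18] 54.87921059414491
top
red [313. 261.] 218 107.1 [570.  98.] [16. 62.] 3.11
red [282. 282.] 663 107.0 [526. 165.] [45. 71.] 1.78
green [436. 252.] 2688 96.9 [ 596. -158.] [122. 124.] 1.6
green [194. 315.] 2158 18.2 [450. 358.] [137.  98.] 0.19
wrist
red [318. 230.] 18532 105.4 [575. 160.] [140. 138.] 1.28
green [122. 213.] 11796 16.5 [452. 339.] [139. 141.] 2.5
green [562. 321.] 2774 95.3 [ 629. -107.] [ 6. 32.] 2.57
green [578. 409.] 294 70.8 [ 551. -200.] [ 3. 11.] 2.42
```

>>> move_arm([
  [0.001, -0.05, 0, 0],
  [0.001, -0.1, 0, 0],
  [0.001, -0.15, 0.02, 0],
  [0.001, -0.2, 0.05, 0],
  [0.001, -0.214, 0.08, 0],
  [0.001, -0.214, 0.095, 0],
  [0.001, -0.214, 0.095, 0],
  [0.001, -0.214, 0.095, 0],
])

```text
clock: 38.45
eef_pos: [453.1, 337.6, 111.8]
eef_rot: [3.142, 0.001, 0.598]
wrist_force: [0.5, -0.0, 0.5]
finger_gap: 54.9
finger_force: 0.0
```

```bash
python3 knob.py 454.5 338.5; python3 g.py 454.5,338.5,18
```

```text
knob 44.8 ((451.2354431152344, 339.75946044921875), 14.790022850036621) 1197
red [572. 244.] 21155 104.8 [548. 204.] [105.  44.] 0.76
green [315. 230.] 19146 16.4 [453. 339.] [140. 137.] 1.34
454.5,338.5,18 [ 0.0012 -0.0002  0.0945  0.    ]
38.5 [453.6 337.7 112.5] [ 3.142 -0.     0.597] [ 0.58  0.43  1.58 -0.    1.14  1.55] 54.52323084953683
```

>>> move_arm([
  [0, -0.002, 0.04, 0],
  [0, -0.002, 0.07, 0],
  [0, -0.002, 0.085, 0],
  [0, -0.002, 0.094, 0],
  [0, -0.002, 0.094, 0],
  [0, -0.002, 0.094, 0],
])

```text
clock: 39.1
eef_pos: [452.7, 340.0, 19.4]
eef_rot: [3.142, -0.002, 0.598]
wrist_force: [0.6, -0.8, 1.1]
finger_gap: 54.8
finger_force: 0.0
```

>>> move_arm([
  [0, 0, 0, 0],
  [0, 0, 0, 0],
  [0, 0, 0, 0],
  [0, 0, 0, 0],
  [0, 0, 0, 0],
  [0, 0, -0.01, 0],
  [0, 0, -0.04, 0],
  [0, 0, -0.08, 0],
  [0, 0, -0.13, 0],
  [0, 0, -0.18, 0],
  [0, 0, -0.2, 0],
  [0, 0, -0.2, 0],
], jaw=0.02)

```text
clock: 40.3
eef_pos: [452.7, 340.1, 221.7]
eef_rot: [3.141, -0.006, 0.598]
wrist_force: [-0.1, 0.2, -1.7]
finger_gap: 29.5
finger_force: 25.0
```

```bash
python3 g.py 596.5,-158.5,218,.6
```

```text
596.5,-158.5,218,.6 [-0.1619  0.493   0.0029 -0.002 ]
40.3 [452.7 340.1 221.7] [ 3.141 -0.006  0.598] [ 0.58  0.32  1.46 -0.    1.36  1.55] 29.54995583426506
```

>>> move_arm([
  [-0.015, 0.045, 0, 0],
  [-0.03, 0.09, 0, 0],
  [-0.045, 0.135, 0, 0],
  [-0.06, 0.18, 0, 0],
  [-0.075, 0.225, 0, 0],
  [-0.09, 0.27, 0, 0],
  [-0.105, 0.315, 0, 0],
  [-0.12, 0.36, 0, 0],
  [-0.135, 0.405, 0, 0],
  [-0.15, 0.45, 0, 0],
  [-0.162, 0.493, 0, 0],
  [-0.162, 0.493, 0.01, 0],
])

```text
clock: 41.5
eef_pos: [595.8, -163.6, 206.4]
eef_rot: [-3.141, 0.001, 0.594]
wrist_force: [-0.8, -0.2, -1.8]
finger_gap: 29.4
finger_force: 25.0
```

>>> move_arm([
  [0, 0, 0.03, 0],
  [0, 0, 0.06, 0],
  [0, 0, 0.08, 0],
  [0, 0, 0.08, 0],
  [0, 0, 0.08, 0],
])

```text
clock: 42.0
eef_pos: [595.4, -158.6, 127.8]
eef_rot: [-3.141, 0.001, 0.598]
wrist_force: [-0.5, 0.1, -0.9]
finger_gap: 29.3
finger_force: 25.0
```

```bash
python3 g.py 596.5,-158.5,108
```

```text
596.5,-158.5,108 [0.001  0.0006 0.0198 0.    ]
42.0 [ 595.4 -158.6  127.8] [-3.141e+00  1.000e-03  5.980e-01] [-0.32  0.52  1.41  0.    1.22  0.65] 29.325307766045903
```

>>> move_arm([
  [0.001, 0, 0.008, 0],
  [0.001, 0, 0.013, 0],
  [0.001, 0, 0.017, 0],
  [0.001, 0, 0.02, 0],
  [0.001, 0, 0.021, 0],
  [0.001, 0, 0.021, 0],
])

```text
clock: 42.6
eef_pos: [596.5, -158.5, 107.5]
eef_rot: [3.141, -0.0, 0.598]
wrist_force: [-0.5, -0.3, 2.2]
finger_gap: 29.6
finger_force: 25.0
```

>>> move_arm([
  [0, 0, 0, 0],
  [0, 0, 0, 0],
  [0, 0, 0, 0],
  [0, 0, 0, 0],
  [0, 0, -0.03, 0],
  [0, 0, -0.07, 0],
  [-0.04, 0.0, -0.11, 0],
  [-0.09, 0.0, -0.15, 0],
  [-0.14, 0, -0.15, 0],
  [-0.19, 0, -0.15, 0],
  [-0.24, 0, -0.15, 0],
  [-0.24, 0, -0.15, 0],
], jaw=0.055)

```text
clock: 43.8
eef_pos: [395.3, -295.3, 257.6]
eef_rot: [3.141, 0.0, 0.595]
wrist_force: [0.4, -0.1, -0.4]
finger_gap: 55.0
finger_force: 0.0
```

Run:
```python
from h import *
for n in ['top','scene']:
    c=cam(n); cv2.imwrite(f'pics/{n}_end.png',c['frame'])
    P=cloud(c); print(n)
    for r in comps(c,25): print(*r[:-1])
    if n=='top':
        b=P[283:343,320:385].reshape(-1,3); t=b[b[:,2]>86]; print('cup',cv2.minEnclosingCircle(t[:,:2].astype(np.float32)))
```

```text
top
red [283. 258.] 3668 107.4 [576. 159.] [139. 139.] 0.74
green [441. 251.] 3533 107.7 [ 598. -160.] [135. 138.] 1.59
cup ((471.53955078125, 6.129863262176514), 33.804630279541016)
scene
red [342. 220.] 2479 104.2 [576. 158.] [140. 142.] 2.23
green [229. 261.] 2885 104.5 [ 600. -161.] [136. 142.] 3.12
```

View pics/scene_end.png

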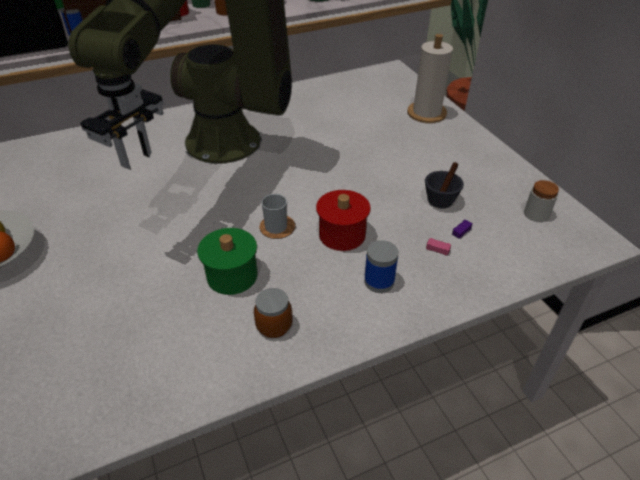

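View pics/top_end.png

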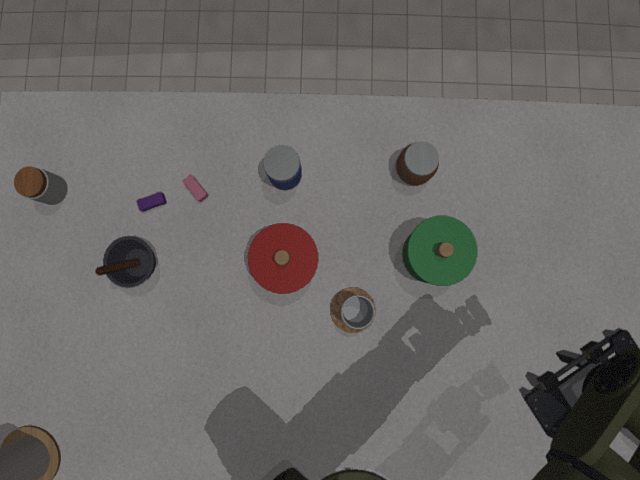

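Both final views agree: both lids sit flat and centred on their crocks (283,258) and (441,251). The cup stands upright and empty on its coaster (357,312). No bars or bonbons remain on the counter, and the bystanders haven't moved.

```bash
python3 -c "
from cell import manip; print(manip.sign_off())"
```

```text
the job is handed in; nothing more can be done
None
```

The job is done and handed in: red bonbons and all three red bars in the red crock, the green bar in the green crock, empty cup upright on its coaster, both lids seated flat, and the tin, preserve jar and mortar left where they stood.

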